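# Lay out drawer handles on the bored fronts

## Robot

A 7-joint arm with a two-finger parallel gripper is mounted at the origin on the work surface. World frame = base frame: x ahead of the robot, y to its left, z up, the work surface at z = 0. Lengths are in m, angles in rad, forces in N, time in s.
With the tool pointing down it reaches from about 0.35 to 0.9 m from the base axis. Payload 19.9 kg.
Tool frame: the origin (TCP) lies between the finger pads; the fingertips stand 14 mm ahead of it and the grasp point (between the pads) lies 5 mm behind it; z points along the fingers, y is the line along which they close (so a half turn about z gives the same grasp; the last joint's range is limited). The gripper opens to 85 mm and grips with 20 to 120 N. Pads are 22 mm wide; open, the fingers measure 114 mm over their backs; the gripper's body (76 mm by 85 mm) begins 54 mm behind the grasp point. The pads swing forward as they close: fully open they stand 13 mm farther back than shut.
Start: joints at [1.103, 0.417, -0.01, 1.614, 0.005, 1.111, -0.053], TCP at [0.258, -0.569, 0.245] pointing down, gripper open.
Joint ranges: [-2.81, 2.81], [-0.39, 2.02], [-1.27, 1.25], [0.06, 2.57], [-1.19, 4.33], [0.19, 2], [-2.82, 2.82]. Speed limits (rad/s): [1.89, 1.89, 2.39, 2.39, 3.01, 3.01, 3.01].

## Interface

Orientations are given as a 3x3 rotation matrix whose columns are the frame's x, y, z axes.
In Python, from plant import bot gives the robot as it stands.
- The arm moves only by the tool play_rows, never from a script. Its argument "plan" is one flat list of numbers, 5 for each row, row after row: the finger opening in m, from 0 to 0.0854, then the shift along the tool's x, y, z in m, then the turn about the tool's z in degrees. In form: [jaw, tx, ty, tz, yaw, jaw, tx, ty, tz, yaw, ...]. A call has exactly 10 rows; each row shifts and turns the commanded pose from where the row before left it, along the tool's axes as they then stand; what a row does not reach is not made up. A row lasts 1/10 s, in which the tool goes at most 50 mm and 8.59 degrees, less where a joint would pass 70% of its speed; a pose out of reach is approached as far as the arm can. A call with a gripper value outside its range is refused whole. The fingers move at their own pace and stop on an object; "grip_force" is the grip in N (left out, the last holds). Time passes only in rows, so rows that do not move let the fingers close, or fill a call up. It gives the time, the measured TCP pose, the force, the opening and the grip force at its end, in the units of the state.
- bot.state(): the state, without advancing time (a new reading comes with each control period).
- bot.get_image(name): name is "scene" or "top" or "wrist"; returns a dict with "image" (384x512x3 uint8, blue, green, red), "intrinsics" (3x3 intrinsics, pixels), "eye" and "attitude" of the camera in the world; the wrist camera has in their place "T_tool_cam" (4x4, takes a point from camera to tool coordinates, whose origin is the TCP and whose axes are the flange's). Camera axes: x right, y down, z forward; pixel columns grow to the right and rows downward; lengths in m; the calibration is good to about 2 mm. A picture is of the moment at which its call begins: read the wrist's pose just before it. There is no depth.
- bot.close_job(): hands the job in; it is judged then, once.
Trained networks look in a picture, given as the dict that the camera call returned (one of the last four; its "shot" number tells which), for a name from the list of things; names that differ only in an ending like _2 or _b are one class to them, and where a whole thing is asked for, a point or a joint stands for the part that bears it (a point fixed in the world has none). Each returns a list of dicts, best first, with "conf" (0 to 1); they miss things now and then, are a little off and sometimes report something else, mostly with a low value. They report only what shows in the picture. A call takes as long as a camera call.
- bot.find_in(picture, target): "at" ([x, y, z] in m, in the coordinates of the camera as it stood for that picture, good to about 4 mm: the middle of the surface that is visible of it).
- bot.spot_point(picture, target): "at" ([x, y, z] in m, in the coordinates of the camera as it stood for that picture, good to about 4 mm: a listed point, or the origin of a listed thing).
The state is a dict: "time": time; "joints": joint angles; "joint_vel": joint speeds; "joint_efforts": joint torques, N m; "tool_pos": TCP position; "tool_rot": TCP orientation; "wrist_force": force on the tool from outside, world axes, zero at the start; "wrist_torque": the same for the moment, N m; "gripper_width": finger opening in m; "gripper_force": force on a finger pad.
Only numpy, scipy, OpenCV 4.12 (cv2) and the standard library are available. Lean on these libraries where they do the work, as an engineer would, in place of code of your own. Each camera call takes 0.05 s, during which the arm holds its last target. There are 200 camera calls.

## Task

The drawer fronts on the bench have been bored for their handles, and the handles must be laid out on them ready for the fitter. Stand each of the three pulls on the front whose two holes have the same spacing as its feet, lined up with a foot on each hole, and stand the knob on the front with the single hole, its base on the hole. Leave the fronts lying where they are.

Things in the scene. Friction and masses are not known exactly. Their poses are not given: they have to be found in the camera images.
- knob: Round drawer knob of plain steel, about 50 g, standing upright on its base: base 22 mm in diameter, a slimmer neck, and a head 32 mm in diameter between 18 and 26 mm above its underside; 30 mm high overall. Origin: centre of its underside; z is its upright axis.
- pull_64: The shortest pull. Bridge-shaped pull, plain steel, about 60 g, standing on its two feet: straight bar 80 mm long (y), 16 mm wide (x), spanning 20 to 28 mm above its underside, on a 16 x 16 mm leg at each end, leg centres 64 mm apart. Origin: midway between the feet, at the underside. Half turn: the same. Pinch the bar across its width.
- pull_96: The middle pull. Bridge-shaped pull, plain steel, about 80 g, standing on its two feet: straight bar 112 mm long (y), 16 mm wide (x), spanning 20 to 28 mm above its underside, on a 16 x 16 mm leg at each end, leg centres 96 mm apart. Origin: midway between the feet, at the underside. Half turn: the same. Pinch the bar across its width.
- pull_128: The longest pull. Bridge-shaped pull, plain steel, about 100 g, standing on its two feet: straight bar 144 mm long (y), 16 mm wide (x), spanning 20 to 28 mm above its underside, on a 16 x 16 mm leg at each end, leg centres 128 mm apart. Origin: midway between the feet, at the underside. Half turn: the same. Pinch the bar across its width.
- front_one_hole: Loose dark-brown drawer front lying flat on the bench, face up: 190 mm (y) x 85 mm (x) x 18 mm thick, 0.22 kg. Origin: centre of its underside. It has one hole, at the centre of its face. A hole is a 5 mm black dot in a 14 mm pale ring. All fronts have one outline; only the holes tell them apart.
- front_64: Loose dark-brown drawer front lying flat on the bench, face up: 190 mm (y) x 85 mm (x) x 18 mm thick, 0.22 kg. Origin: centre of its underside. It has two holes 64 mm apart on its long middle line (y axis), each 32 mm from the centre of its face. A hole is a 5 mm black dot in a 14 mm pale ring. All fronts have one outline; only the holes tell them apart.
- front_96: Loose dark-brown drawer front lying flat on the bench, face up: 190 mm (y) x 85 mm (x) x 18 mm thick, 0.22 kg. Origin: centre of its underside. It has two holes 96 mm apart on its long middle line (y axis), each 48 mm from the centre of its face. A hole is a 5 mm black dot in a 14 mm pale ring. All fronts have one outline; only the holes tell them apart.
- front_128: Loose dark-brown drawer front lying flat on the bench, face up: 190 mm (y) x 85 mm (x) x 18 mm thick, 0.22 kg. Origin: centre of its underside. It has two holes 128 mm apart on its long middle line (y axis), each 64 mm from the centre of its face. A hole is a 5 mm black dot in a 14 mm pale ring. All fronts have one outline; only the holes tell them apart.

How it is judged:
By the outcome, as a careful person would: the job done as asked, in the order asked, and still so for the second after the job is handed in, with the robot touching nothing.
It also fails if it takes over 112 s, if anything falls off the work surface, if the arm or the gripper's body presses on something with over 40 N, if the wrist force passes 120 N, or if a joint passes its speed limit or range.

## Working session

There is one attempt and no reset: what is moved stays moved. The work goes in short steps, Python scripts to look and compute and a tool call to move; the robot and the scene stay as the last step left them, time stands still between calls to the robot, and variables do not carry over. Pictures are saved under pics/ and viewed, at most 14 in all, crops included, and the job is handed in when it is done.

Besides the shell and the picture viewer there is one more tool, called after "Call:" as name(argument=value, ...), one argument or row to a line, values as JSON. play_rows: Moves the arm, as the interface text tells. Its arguments: {"type":"object","properties":{"plan":{"type":"array"},"grip_force":{"type":"number"}},"required":["plan"]}

```bash
mkdir -p pics; ls
python3 - <<'E'
from plant import bot
import cv2, numpy as np
s=bot.state(); print(s['tool_pos'],np.round(s['tool_rot'],3).tolist(),s['time'])
for n in ['top','scene']:
    p=bot.get_image(n); cv2.imwrite(f'pics/{n}0.png',p['image'])
    print(n,p['intrinsics'],p['eye'],np.round(p['attitude'],4).tolist())
    if 1:
        R=np.array(p['attitude']);e=np.array(p['eye'])
        for t in ['knob','pull_64','pull_96','pull_128','front_one_hole','front_64','front_96','front_128']:
            for d in bot.spot_point(p,t)[:3]: print(t,np.round(R@np.array(d['at'])+e,3),round(d['conf'],2))
E
```

```text
pics
[ 0.25800662 -0.5688871   0.24465563] [[0.911, 0.413, -0.001], [0.413, -0.911, 0.001], [-0.0, -0.001, -1.0]] 0.0
top [[486.0643637    0.         254.12649191]
 [  0.         486.0643637  198.74445994]
 [  0.           0.           1.        ]] [0.40430308 0.00229279 1.16212794] [[-0.0224, -0.9912, 0.1306], [-0.9996, 0.0245, 0.0141], [-0.0172, -0.1303, -0.9913]]
knob [ 0.421 -0.131  0.001] 0.69
pull_64 [ 0.567 -0.116 -0.004] 0.98
pull_64 [ 0.698 -0.106 -0.001] 0.78
pull_64 [ 0.688  0.108 -0.001] 0.7
pull_96 [ 0.567 -0.116 -0.004] 0.98
pull_96 [ 0.698 -0.106 -0.001] 0.78
pull_96 [ 0.688  0.108 -0.001] 0.7
pull_128 [ 0.567 -0.116 -0.004] 0.98
pull_128 [ 0.698 -0.106 -0.001] 0.78
pull_128 [ 0.688  0.108 -0.001] 0.7
front_one_hole [0.429 0.12  0.   ] 0.9
front_64 [ 0.417  0.359 -0.001] 0.81
front_64 [ 0.555  0.129 -0.002] 0.62
front_96 [ 0.417  0.359 -0.001] 0.81
front_96 [ 0.555  0.129 -0.002] 0.62
front_128 [ 0.417  0.359 -0.001] 0.81
front_128 [ 0.555  0.129 -0.002] 0.62
scene [[463.34809782   0.         248.08299888]
 [  0.         463.34809782 191.31854693]
 [  0.           0.  
[... 168 characters left out ...]
] 0.57
pull_64 [ 0.693 -0.107 -0.003] 0.81
pull_64 [ 0.569 -0.11  -0.   ] 0.79
pull_64 [ 0.688  0.116 -0.001] 0.52
pull_96 [ 0.693 -0.107 -0.003] 0.81
pull_96 [ 0.569 -0.11  -0.   ] 0.79
pull_96 [ 0.688  0.116 -0.001] 0.52
pull_128 [ 0.693 -0.107 -0.003] 0.81
pull_128 [ 0.569 -0.11  -0.   ] 0.79
pull_128 [ 0.688  0.116 -0.001] 0.52
front_one_hole [0.429 0.127 0.002] 0.75
front_64 [0.424 0.363 0.001] 0.81
front_64 [ 0.562  0.132 -0.002] 0.74
front_64 [ 0.557 -0.367  0.002] 0.73
front_96 [0.424 0.363 0.001] 0.81
front_96 [ 0.562  0.132 -0.002] 0.74
front_96 [ 0.557 -0.367  0.002] 0.73
front_128 [0.424 0.363 0.001] 0.81
front_128 [ 0.562  0.132 -0.002] 0.74
front_128 [ 0.557 -0.367  0.002] 0.73
```

View pics/top0.png

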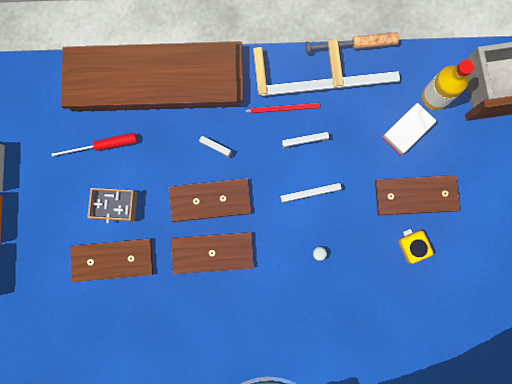

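View pics/scene0.png

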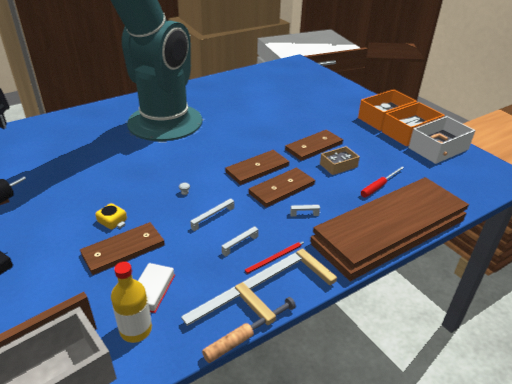

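The top view shows the fronts: 128 at (417,195), 96 at (111,260), 64 at (210,200) and one hole at (213,252). The pulls are 128 at (311,193), 96 at (306,140) and 64 at (216,146). The knob is at (320,254).

```bash
cat > h.py <<'E'
from plant import bot
import cv2, numpy as np
def cam(name):
    s=bot.state(); p=bot.get_image(name)
    if name=='wrist':
        T=np.array(p['T_tool_cam']); R=np.array(s['tool_rot'])
        p['R']=R@T[:3,:3]; p['e']=R@T[:3,3]+np.array(s['tool_pos'])
    else: p['R']=np.array(p['attitude']); p['e']=np.array(p['eye'])
    p['K']=np.array(p['intrinsics']); return p
def w(p,uv,z):
    d=p['R']@np.linalg.solve(p['K'],[uv[0],uv[1],1.]); return (p['e']+d*(z-p['e'][2])/d[2])[:2]
def px(p,X):
    c=p['K']@(p['R'].T@(np.array(X)-p['e'])); return c[:2]/c[2]
def rect(p,z):  # world-plane rectified view not needed; blobs of pale, unsaturated pixels
    hsv=cv2.cvtColor(p['image'],cv2.COLOR_BGR2HSV)
    return ((hsv[...,1]<75)&(hsv[...,2]>120)).astype(np.uint8)
def blobs(p,mask,lo,hi):
    n,l,st,c=cv2.connectedComponentsWithStats(mask)
    return [(c[i],st[i],(l==i)) for i in range(1,n) if lo<=st[i][4]<=hi]
def ang(v):  # direction mod 180 deg
    return (np.degrees(np.arctan2(v[1],v[0])))%180
def longax(p,m,z):  # bar: world centre, angle, length from mask
    cs,_=cv2.findContours(m.astype(np.uint8),cv2.RETR_EXTERNAL,cv2.CHAIN_APPROX_NONE)
    c=max(cs,key=len)[:,0].astype(float)
    W=np.array([w(p,q,z) for q in c])*1000
    (x,y),(a,b),t=cv2.minAreaRect(W.astype(np.float32))
    if a<b: t+=90; a,b=b,a
    return np.round([x,y],1),round(t%180,1),round(a,1),round(b,1)
def go(x,y,z,a=None):
    """tool deltas; a = world angle (deg) of the bar = wanted tool x axis mod 180"""
    s=bot.state(); R=np.array(s['tool_rot']); p=np.array(s['tool_pos'])
    cur=np.degrees(np.arctan2(R[1,0],R[0,0])); yaw=0
    if a is not None: yaw=(a-cur+90)%180-90
    d=np.array([x,y,z])-p
    print('tcp',np.round(p*1e3,1),'xang',round(cur,2),'q7',round(s['joints'][6],3),'tilt',np.round(R[:2,2],4))
    # tool z is down: world +yaw = -tool yaw
    c=np.radians(cur+yaw); Rf=np.array([[np.cos(c),np.sin(c),0],[np.sin(c),-np.cos(c),0],[0,0,-1]])
    print('tool yaw',round(-yaw,2),' shift now-frame mm',np.round(R.T@d*1e3,1),' after-yaw frame',np.round(Rf.T@d*1e3,1))
E
python3 - <<'E'
from h import *
p=cam('top'); m=rect(p,0)
for c,st,l in blobs(p,m,10,900):
    X=w(p,c,.018)
    if .3<X[0]<.78 and abs(X[1])<.5: print(np.round(c,1),st[4],np.round(X*1e3,1),longax(p,l,.024) if st[4]>60 else '')
print(bot.get_image('wrist')['T_tool_cam'])
E
```

```text
[304.8 139.1] 334 [ 697.  -106.8] (array([ 695.6, -106.4]), 99.8, 113.4, 17.8)
[214.5 145.7] 246 [686.6 111.3] (array([684.3, 110.8]), 61.6, 82.9, 18.5)
[ 71.8 150.4] 117 [684.1 457.4] (array([682.4, 455.4]), 100.1, 100.7, 6.8)
[310.6 192.3] 442 [ 567.1 -115.8] (array([ 566.3, -114.9]), 100.7, 145.3, 17.4)
[112.8 204.1] 768 [550.4 355.5] (array([550.4, 357.2]), 85.5, 87.9, 63.2)
[444.8 193.1] 18 [ 557.5 -432. ] 
[390.5 196.1] 22 [ 553.4 -304. ] 
[222.8 198.1] 21 [558.3  93.1] 
[196.  200.8] 20 [553.4 157. ] 
[107.  220.5] 12 [511.6 368.8] 
[407.4 232.3] 47 [ 467.1 -338.2] 
[319.4 253.1] 148 [ 423.3 -130.8] (array([ 423.5, -130.4]), 88.7, 30.2, 27.7)
[211.8 252.5] 24 [430.5 120.7] 
[130.6 258. ] 20 [422.  311.6] 
[ 90.  261.6] 21 [415.8 407.2] 
[[-7.45506255e-04 -9.54988606e-01 -2.96641545e-01  7.53012673e-02]
 [ 9.99998955e-01 -3.44603022e-04 -1.40375994e-03 -7.06305995e-04]
 [ 1.23835117e-03 -2.96642281e-01  9.54987866e-01 -1.27961069e-01]
 [ 0.00000000e+00  0.00000000e+00  0.00000000e+00  1.00000000e+00]]
```

Call:
play_rows(
  plan=[0.06,0,0,0,-8.5,0.06,0,0,0,-8.5,0.06,0,0,0,-8.5,0.06,0,0,0,-8.5,0.06,0,0,0,-8.5,0.06,0,0,0,-8.5,0.06,0,0,0,-8.5,0.06,0,0,0,-8.5,0.06,0,0,0,-8.3,0.06,0.03,0.03,0,0],
  grip_force=40,
)

```text
time: 2.0
tool_pos: [0.2785, -0.5372, 0.2447]
tool_rot: [[-0.186, 0.982, -0.001], [0.982, 0.186, -0.001], [-0.001, -0.002, -1.0]]
wrist_force: [0.8, -0.1, 0.0]
gripper_width: 0.0601
gripper_force: 0.0
```

Call:
play_rows(
  plan=[0.06,0.034,0.034,0.008,0,0.06,0.034,0.034,0.008,0,0.06,0.034,0.034,0.008,0,0.06,0.034,0.034,0.008,0,0.06,0.034,0.034,0.008,0,0.06,0.034,0.034,0.008,0,0.06,0.034,0.034,0.008,0,0.06,0.034,0.034,0.008,0,0.06,0.034,0.034,0.008,0,0.06,0.034,0.034,0.008,0],
)

```text
time: 3.0
tool_pos: [0.5539, -0.1353, 0.1651]
tool_rot: [[-0.185, 0.983, 0.0], [0.983, 0.185, -0.0], [-0.0, 0.0, -1.0]]
wrist_force: [0.8, -0.4, 0.3]
gripper_width: 0.06
gripper_force: 0.0
```

```bash
cat >> h.py <<'E'
def bars(p,lo=1500,z=.026):
    for c,st,l in blobs(p,rect(p,0),lo,60000):
        print('blob',np.round(c),st[4],st[:4],longax(p,l,z))
E
python3 - <<'E'
from h import *
go(.5663,-.1149,.1,100.7)
p=cam('wrist'); cv2.imwrite('pics/w1.png',p['image']); bars(p); go(.5663,-.1149,.1,100.7)
E
```

```text
tcp [ 553.9 -135.3  165.1] xang 100.68 q7 0.174 tilt [ 0.0003 -0.0002]
tool yaw -0.02  shift now-frame mm [17.8 15.9 65.1]  after-yaw frame [17.8 15.9 65.1]
blob [270. 158.] 2648 [261  85  20 152] (array([ 566.4, -113.1]), 100.8, 143.6, 16.5)
blob [403. 177.] 2439 [377 122  47 115] (array([ 689.6, -105.8]), 99.0, 112.5, 28.0)
blob [491. 289.] 2067 [466 219  46 124] (array([ 829.4, -195.2]), 94.6, 150.6, 31.3)
tcp [ 557.1 -127.1  164.3] xang 101.13 q7 0.167 tilt [0.0014 0.0037]
tool yaw 0.43  shift now-frame mm [10.  11.2 64.4]  after-yaw frame [10.3 11.3 64.3]
```

View pics/w1.png

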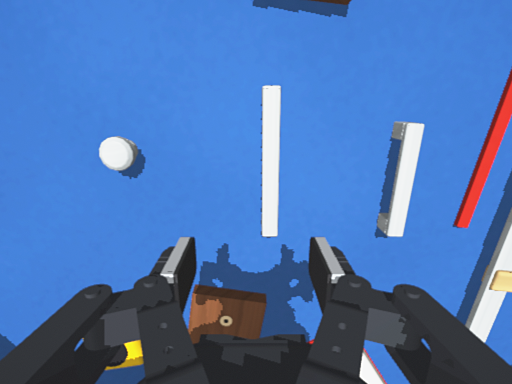

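The bar of pull_128 is at (270,158) between the fingers and agrees with the top view. The arm was still settling, so I'll move over it, settle and measure again.

Call:
play_rows(
  plan=[0.06,0.01,0.009,0.02,0,0.06,0.009,0.008,0.02,0,0.06,0,0,0,0,0.06,0,0,0,0,0.06,0,0,0,0,0.06,0,0,0,0,0.06,0,0,0,0,0.06,0,0,0,0,0.06,0,0,0,0,0.06,0,0,0,0],
)

```text
time: 4.05
tool_pos: [0.5662, -0.1151, 0.1253]
tool_rot: [[-0.186, 0.983, -0.0], [0.983, 0.186, 0.0], [0.0, -0.0, -1.0]]
wrist_force: [-0.1, -1.0, 0.2]
gripper_width: 0.0599
gripper_force: 0.0
```

Run:
```python
from h import *
p=cam('wrist'); bars(p); go(.5663,-.1145,.019,100.7)
p=cam('top'); bars(p,200,.024)
```

```text
blob [254. 188.] 3263 [243 107  21 167] (array([ 566.4, -113. ]), 100.9, 143.2, 16.0)
blob [405. 207.] 3033 [376 145  53 129] (array([ 689.4, -104.5]), 99.2, 114.4, 28.1)
tcp [ 566.2 -115.1  125.3] xang 100.7 q7 0.107 tilt [-0.  0.]
tool yaw -0.0  shift now-frame mm [  0.6   0.2 106.3]  after-yaw frame [  0.6   0.2 106.3]
blob [241.  21.] 21863 [  0   0 512  52] (array([987.1,  12.2]), 88.2, 1275.7, 135.0)
blob [492.  74.] 1679 [467  42  45  65] (array([ 845.6, -560.9]), 178.3, 161.9, 108.7)
blob [332.  83.] 1310 [260  71 140  25] (array([ 833. , -170.7]), 94.6, 340.9, 26.1)
blob [436.  96.] 401 [424  73  34  35] (array([ 801.6, -429.3]), 35.0, 74.8, 65.9)
blob [409. 128.] 1348 [383 103  53  51] (array([ 715.8, -357. ]), 133.2, 120.1, 65.7)
blob [215. 146.] 248 [199 136  32  22] (array([684.3, 110.8]), 61.6, 82.9, 18.5)
blob [113. 204.] 794 [ 93 191  38  28] (array([550.3, 357.2]), 85.6, 87.9, 63.2)
blob [372. 268.] 1007 [331 254  95  51] (array([ 371.8, -255.7]), 102.8, 219.6, 85.1)
blob [417. 379.] 584 [374 373  83  11] (array([ 140.4, -332.2]), 88.9, 182.5, 21.6)
```

Call:
play_rows(
  plan=[0.06,0.001,0,0.02,0,0.06,0,0,0.02,0,0.06,0,0,0.02,0,0.06,0,0,0.02,0,0.06,0,0,0.015,0,0.06,0,0,0.01,0,0.06,0,0,0,0,0.06,0,0,0,0,0.0,0,0,0,0,0.0,0,0,0,0],
)

```text
time: 5.15
tool_pos: [0.5664, -0.1142, 0.021]
tool_rot: [[-0.186, 0.983, 0.001], [0.983, 0.186, -0.0], [-0.0, 0.001, -1.0]]
wrist_force: [-0.5, -0.6, -0.3]
gripper_width: 0.032
gripper_force: 0.0
```

Call:
play_rows(
  plan=[0.0,0,0,0,0,0.0,0,0,0,0,0.0,0,0,0,0,0.0,0,0,-0.02,0,0.0,0,0,-0.04,0,0.0,0,0,-0.04,0,0.0,0,0,-0.01,0,0.0,0,0,0,0,0.0,0,0,0,0,0.0,0,0,0,0],
)

```text
time: 6.15
tool_pos: [0.5652, -0.114, 0.1287]
tool_rot: [[-0.186, 0.983, -0.002], [0.983, 0.186, 0.001], [0.001, -0.002, -1.0]]
wrist_force: [-0.1, 0.0, -1.3]
gripper_width: 0.015
gripper_force: 39.2
```

Run:
```python
from h import *
s=bot.state(); z=s['tool_pos'][2]
p=cam('wrist'); bars(p,1500,z+.005+.002);cv2.imwrite('pics/w2.png',p['image'])
go(.5555,-.368,.14,91.8)
```

```text
blob [250. 219.] 7995 [219 111  52 228] (array([557.5, -98.4]), 100.4, 113.2, 23.1)
blob [405. 208.] 2561 [382 147  46 127] (array([625.6, -73.2]), 103.2, 60.5, 14.1)
tcp [ 565.3 -114.   128.8] xang 100.7 q7 0.107 tilt [-0.0022  0.0007]
tool yaw 8.9  shift now-frame mm [-247.8  -56.9  -11.3]  after-yaw frame [-253.6  -17.8  -11.2]
```

View pics/w2.png

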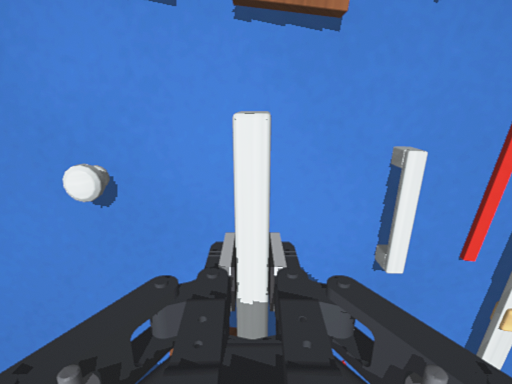

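Call:
play_rows(
  plan=[0.0,0,0,0,4.5,0.0,0,0,0,4.4,0.0,-0.042,-0.003,0,0,0.0,-0.042,-0.003,0,0,0.0,-0.042,-0.003,0,0,0.0,-0.042,-0.003,0,0,0.0,-0.042,-0.003,0,0,0.0,-0.042,-0.003,0,0,0.0,-0.042,0,0,0,0.0,0,0,0,0],
)

```text
time: 7.2
tool_pos: [0.5548, -0.4149, 0.1284]
tool_rot: [[-0.025, 1.0, -0.002], [1.0, 0.025, -0.001], [-0.001, -0.002, -1.0]]
wrist_force: [0.2, -0.0, -1.2]
gripper_width: 0.0152
gripper_force: 39.2
```

Call:
play_rows(
  plan=[0.0,0,0,0,0,0.0,0,0,0,0,0.0,0,0,0,0,0.0,0,0,0,0,0.0,0,0,0,0,0.0,0,0,0,0,0.0,0,0,0,0,0.0,0,0,0,0,0.0,0,0,0,0,0.0,0,0,0,0],
)

```text
time: 8.2
tool_pos: [0.5572, -0.4086, 0.1303]
tool_rot: [[-0.031, 1.0, -0.0], [1.0, 0.031, 0.0], [0.0, -0.0, -1.0]]
wrist_force: [-0.1, -0.9, -0.7]
gripper_width: 0.015
gripper_force: 39.2
```

```bash
cat >> h.py <<'E'
def tl(p,uv,s,zt):  # pixel -> tool x,y (mm) on plane tool z = zt (m)
    T=np.array(p['T_tool_cam']); d=T[:3,:3]@np.linalg.solve(p['K'],[uv[0],uv[1],1.]); k=(zt-T[2,3])/d[2]
    return np.round((T[:3,3]+k*d)[:2]*1e3,1)
def holes(p,z=.018):
    s=bot.state()
    for c,st,l in blobs(p,rect(p,0),40,900):
        if .6<st[2]/st[3]<1.7:
            print('hole? px',np.round(c,1),st[4],'world',np.round(w(p,c,z)*1e3,1),'tool',tl(p,c,s,s['tool_pos'][2]-z))
E
python3 - <<'E'
from h import *
s=bot.state()
p=cam('wrist');cv2.imwrite('pics/w3.png',p['image']); holes(p)
for c,st,l in blobs(p,rect(p,0),1500,90000):
    r=np.where(l.any(1))[0][0]; cc=np.where(l[r+6])[0]
    print(st[:5],r,cc.min(),cc.max())
    for zt in (-.007,-.009,-.011): print(zt,tl(p,(cc.mean(),r),s,zt),'bar end, expect 72')
go(.5555,-.368,.14,91.8)
E
```

```text
hole? px [252.9  61.2] 218 world [ 553.8 -301.8] tool [ 1.068e+02 -1.000e-01]
hole? px [147.6 107.5] 339 world [ 471.  -338.3] tool [ 73. -84.]
hole? px [500.3 249.5] 235 world [ 787.4 -454.6] tool [-53.2 228.6]
[  375    57   137   158 12040] 57 434 459
-0.007 [93.  73.5] bar end, expect 72
-0.009 [92.8 72.3] bar end, expect 72
-0.011 [92.5 71.1] bar end, expect 72
[ 219  111   52  192 6700] 111 232 269
-0.007 [73.2 -1.4] bar end, expect 72
-0.009 [73.3 -1.4] bar end, expect 72
-0.011 [73.3 -1.4] bar end, expect 72
tcp [ 557.3 -408.5  130.2] xang 91.8 q7 0.441 tilt [-0.0001  0.    ]
tool yaw -0.0  shift now-frame mm [40.6 -0.5 -9.8]  after-yaw frame [40.6 -0.5 -9.8]
```

View pics/w3.png

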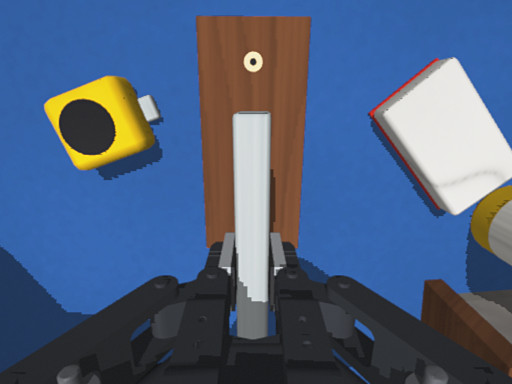

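The hole on front_128 is at (253,61) and the held bar's far end at (251,112). The wrist and top views agree on a shift of about +41.4 mm, so I'll shift, lower and release.

Call:
play_rows(
  plan=[0.0,0.0214,0.0004,0,0,0.0,0.02,0,0.02,0,0.0,0,0,0.02,0,0.0,0,0,0.02,0,0.0,0,0,0.015,0,0.0,0,0,0.01,0,0.0,0,0,0.004,0,0.0,0,0,0.0025,0,0.0,0,0,0,0,0.0,0,0,0,0],
)

```text
time: 9.25
tool_pos: [0.5567, -0.3673, 0.0394]
tool_rot: [[-0.031, 1.0, 0.001], [1.0, 0.031, -0.0], [-0.0, 0.001, -1.0]]
wrist_force: [-0.1, -0.7, -0.4]
gripper_width: 0.0154
gripper_force: 39.2
```

Call:
play_rows(
  plan=[0.0,0,0,0,0,0.05,0,0,0,0,0.05,0,0,0,0,0.05,0,0,0,0,0.05,0,0,0,0,0.05,0,0,-0.015,0,0.05,0,0,-0.03,0,0.05,0,0,-0.04,0,0.05,0,0,-0.01,0,0.05,-0.04,0,0,0],
)

```text
time: 10.25
tool_pos: [0.5606, -0.4031, 0.138]
tool_rot: [[-0.038, 0.999, 0.004], [0.999, 0.038, -0.0], [-0.0, 0.004, -1.0]]
wrist_force: [2.1, -0.3, -0.1]
gripper_width: 0.0498
gripper_force: 0.0
```

Call:
play_rows(
  plan=[0.06,-0.02,0,0,0,0.06,0,0,0,0,0.06,0,0,0,0,0.06,0,0,0,0,0.06,0,0,0,0,0.06,0,0,0,0,0.06,0,0,0,0,0.06,0,0,0,0,0.06,0,0,0,0,0.06,0,0,0,0],
)

```text
time: 11.25
tool_pos: [0.5582, -0.4271, 0.1337]
tool_rot: [[-0.031, 1.0, -0.0], [1.0, 0.031, 0.0], [0.0, -0.0, -1.0]]
wrist_force: [0.2, -0.6, -0.1]
gripper_width: 0.06
gripper_force: 0.0
```

Run:
```python
from h import *
p=cam('wrist');cv2.imwrite('pics/w4.png',p['image']); bars(p,1500,.046)
t=cam('top');cv2.imwrite('pics/t4.png',cv2.resize(t['image'][160:240,350:490],None,fx=5,fy=5,interpolation=cv2.INTER_CUBIC)); bars(t,150,.042)
go(.6956,-.1064,.13,99.8)
```

```text
blob [254. 112.] 4475 [242  14  24 203] (array([ 556.7, -366.1]), 92.0, 142.1, 16.1)
blob [451. 111.] 12390 [375  30 137 164] (array([ 699.5, -356.8]), 132.7, 107.3, 62.9)
blob [241.  21.] 21771 [  0   0 512  52] (array([977.9,  12. ]), 88.2, 1255.6, 132.9)
blob [496.  72.] 1286 [477  42  35  57] (array([ 847.1, -574.2]), 6.8, 131.7, 83.4)
blob [332.  83.] 1294 [260  71 140  25] (array([ 826., -168.]), 94.6, 335.5, 25.5)
blob [436.  96.] 398 [424  73  34  35] (array([ 795.4, -422.5]), 35.0, 73.6, 64.9)
blob [409. 128.] 1366 [383 103  53  52] (array([ 710.8, -351.2]), 133.2, 118.4, 64.6)
blob [305. 139.] 333 [282 132  47  16] (array([ 691. , -104.7]), 99.8, 111.6, 17.5)
blob [214. 146.] 246 [199 136  32  22] (array([679.8, 109.1]), 61.6, 81.6, 18.2)
blob [481. 166.] 171 [477 144  12  46] (array([ 614.8, -514.5]), 175.2, 105.6, 25.5)
blob [420. 193.] 501 [387 187  66  13] (array([ 556.5, -365.5]), 92.6, 150.9, 19.1)
blob [113. 204.] 769 [ 93 191  38  28] (array([548.1, 351.6]), 85.5, 86.5, 62.2)
blob [503. 277.] 159 [494 267  18  27] (array([ 356.2, -536.1]), 134.9, 69.2, 19.4)
tcp [ 558.2 -427.1  133.7] xang 91.79 q7 0.465 tilt [-0.0001  0.0001]
tool yaw -8.01  shift now-frame mm [316.3 147.4   3.7]  after-yaw frame [292.7 190.    3.7]
```

View pics/w4.png

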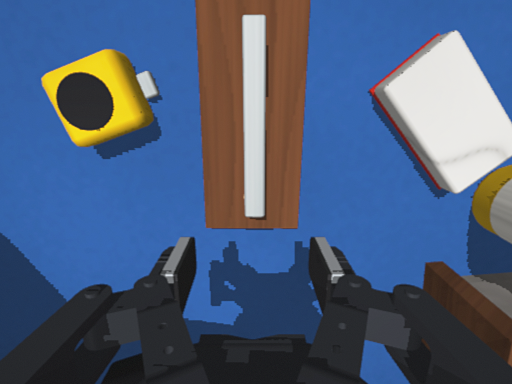

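pull_128 stands square on its front at (254,112), with both rings hidden under its feet. Next is pull_96.

Call:
play_rows(
  plan=[0.06,0,0,0,-8.0,0.06,0.0366,0.0237,0,0,0.06,0.0366,0.0237,0,0,0.06,0.0366,0.0237,0,0,0.06,0.0366,0.0237,0,0,0.06,0.0366,0.0237,0,0,0.06,0.0366,0.0237,0,0,0.06,0.0366,0.0237,0,0,0.06,0.0366,0.0237,0,0,0.06,0,0,0,0],
)

```text
time: 12.35
tool_pos: [0.6969, -0.0983, 0.134]
tool_rot: [[-0.178, 0.984, 0.001], [0.984, 0.178, 0.004], [0.004, 0.002, -1.0]]
wrist_force: [-0.4, 0.6, -0.7]
gripper_width: 0.0599
gripper_force: 0.0
```

Call:
play_rows(
  plan=[0.06,0,0,0.008,0,0.06,0,0,0,0,0.06,0,0,0,0,0.06,0,0,0,0,0.06,0,0,0,0,0.06,0,0,0,0,0.06,0,0,0,0,0.06,0,0,0,0,0.06,0,0,0,0,0.06,0,0,0,0],
)

```text
time: 13.35
tool_pos: [0.6953, -0.1063, 0.1258]
tool_rot: [[-0.17, 0.985, -0.0], [0.985, 0.17, 0.0], [0.0, -0.0, -1.0]]
wrist_force: [1.1, 0.3, 0.1]
gripper_width: 0.06
gripper_force: 0.0
```

Run:
```python
from h import *
p=cam('wrist');cv2.imwrite('pics/w5.png',p['image']); bars(p); go(.6956,-.106,.0203,99.8)
```

```text
blob [411. 197.] 5382 [375  91  75 202] (array([824.4, -86.9]), 94.7, 174.5, 26.9)
blob [254. 192.] 2554 [244 127  21 132] (array([ 695.5, -104.1]), 99.2, 113.5, 16.0)
blob [500. 312.] 2076 [473 253  39 114] (array([ 938.4, -183.2]), 114.6, 134.1, 35.5)
tcp [ 695.3 -106.3  125.8] xang 99.8 q7 0.07 tilt [-0.      0.0001]
tool yaw 0.0  shift now-frame mm [  0.2   0.3 105.5]  after-yaw frame [  0.2   0.3 105.5]
```

Call:
play_rows(
  plan=[0.06,0.0015,0.0003,0.02,0.4,0.06,0,0,0.02,0,0.06,0,0,0.02,0,0.06,0,0,0.02,0,0.06,0,0,0.015,0,0.06,0,0,0.0105,0,0.06,0,0,0,0,0.06,0,0,0,0,0.0,0,0,0,0,0.0,0,0,0,0],
)

```text
time: 14.4
tool_pos: [0.6957, -0.1049, 0.0211]
tool_rot: [[-0.163, 0.987, 0.001], [0.987, 0.163, -0.0], [-0.0, 0.001, -1.0]]
wrist_force: [-0.7, 0.1, -0.2]
gripper_width: 0.0317
gripper_force: 0.0
```

Call:
play_rows(
  plan=[0.0,0,0,0,0,0.0,0,0,0,0,0.0,0,0,0,0,0.0,0,0,-0.02,0,0.0,0,0,-0.04,0,0.0,0,0,-0.04,0,0.0,0,0,-0.01,0,0.0,0,0,0,0,0.0,0,0,0,0,0.0,0,0,0,0],
)

```text
time: 15.4
tool_pos: [0.6945, -0.1048, 0.1288]
tool_rot: [[-0.163, 0.987, -0.002], [0.987, 0.163, 0.0], [0.001, -0.002, -1.0]]
wrist_force: [0.1, -0.7, -1.3]
gripper_width: 0.0151
gripper_force: 39.3
```

Run:
```python
from h import *
print(bot.state()['gripper_width'])
go(.4189,.3594,.13,93.7)
```

```text
0.015056431436150475
tcp [ 694.5 -104.8  128.8] xang 99.39 q7 0.062 tilt [-0.0022  0.0003]
tool yaw 5.69  shift now-frame mm [ 5.030e+02 -1.962e+02 -4.000e-01]  after-yaw frame [ 481.  -245.1   -1.2]
```

Call:
play_rows(
  plan=[0.0,0,0,0,5.7,0.0,0.0392,-0.0223,0,0,0.0,0.0392,-0.0223,0,0,0.0,0.0392,-0.0223,0,0,0.0,0.0392,-0.0223,0,0,0.0,0.0392,-0.0223,0,0,0.0,0.0392,-0.0223,0,0,0.0,0.0392,-0.0223,0,0,0.0,0.0392,-0.0223,0,0,0.0,0.0392,-0.0223,0,0],
)

```text
time: 16.4
tool_pos: [0.4706, 0.2354, 0.1295]
tool_rot: [[-0.064, 0.998, -0.001], [0.998, 0.064, -0.0], [-0.0, -0.002, -1.0]]
wrist_force: [1.2, 1.1, 0.2]
gripper_width: 0.0146
gripper_force: 39.3
```

Call:
play_rows(
  plan=[0.0,0.0392,-0.0223,0,0,0.0,0.0392,-0.0223,0,0,0.0,0,0,0,0,0.0,0,0,0,0,0.0,0,0,0,0,0.0,0,0,0,0,0.0,0,0,0,0,0.0,0,0,0,0,0.0,0,0,0,0,0.0,0,0,0,0],
)

```text
time: 17.4
tool_pos: [0.4228, 0.3096, 0.1303]
tool_rot: [[-0.064, 0.998, -0.0], [0.998, 0.064, 0.0], [0.0, -0.0, -1.0]]
wrist_force: [0.7, 0.2, -0.5]
gripper_width: 0.0152
gripper_force: 39.4
```

```bash
cat >> h.py <<'E'
def barend(p):
    s=bot.state(); im=p['image'][:,235:270]
    for c,st,l in blobs(p,rect(p,0),1500,90000):
        if st[0]<250<st[0]+st[2] and st[3]>60:
            r=np.where(l.any(1))[0][0]; cc=np.where(l[r+6])[0]
            print('bar end',r,cc.min(),cc.max(),tl(p,((cc.min()+cc.max())/2,r),s,-.009))
E
python3 - <<'E'
from h import *
p=cam('wrist');cv2.imwrite('pics/w6.png',p['image']); holes(p); barend(p)
go(.4189,.3594,.0383,93.7)
E
```

```text
hole? px [252.4  70.1] 251 world [415.8 409.9] tool [100.5  -0.5]
hole? px [368.6 134.7] 141 world [513.8 367.1] tool [51.6 94.5]
hole? px [498.7 357.9] 552 world [693. 146.] tool [-180.6  259.2]
bar end 146 236 270 [59.5 -0.4]
tcp [422.8 309.6 130.3] xang 93.69 q7 -0.868 tilt [-0.      0.0001]
tool yaw -0.01  shift now-frame mm [49.9 -0.7 92. ]  after-yaw frame [49.9 -0.7 92. ]
```

View pics/w6.png

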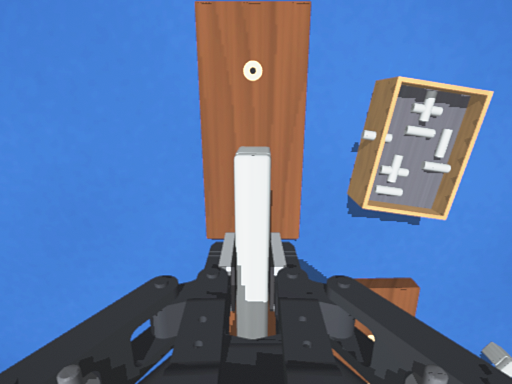

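Run:
```python
from h import *
p=cam('wrist'); s=bot.state()
print(tl(p,(253,146),s,.0203),tl(p,(253,154.5),s,-.0077)); print(p['image'][140:162,253,1])
```

```text
[55.4 -0.3] [55.8 -0.4]
[ 99 100 100 100  98  99 128 161 170 168 168 169 183 168 175 210 237 241
 241 242 243 243]
```

Call:
play_rows(
  plan=[0.0,0.0272,-0.0003,0,0,0.0,0.025,0,0.02,0,0.0,0,0,0.02,0,0.0,0,0,0.02,0,0.0,0,0,0.015,0,0.0,0,0,0.01,0,0.0,0,0,0.004,0,0.0,0,0,0.0025,0,0.0,0,0,0,0,0.0,0,0,0,0],
)

```text
time: 18.5
tool_pos: [0.4193, 0.3619, 0.0394]
tool_rot: [[-0.064, 0.998, 0.001], [0.998, 0.064, 0.001], [0.0, 0.001, -1.0]]
wrist_force: [1.0, 0.2, -1.4]
gripper_width: 0.0152
gripper_force: 39.4
```

Call:
play_rows(
  plan=[0.0,0,0,0,0,0.05,0,0,0,0,0.05,0,0,0,0,0.05,0,0,0,0,0.05,0,0,0,0,0.05,0,0,-0.015,0,0.05,0,0,-0.03,0,0.05,0,0,-0.04,0,0.05,0,0,-0.01,0,0.05,-0.04,0,0,0],
)

```text
time: 19.5
tool_pos: [0.4215, 0.326, 0.1368]
tool_rot: [[-0.07, 0.998, 0.003], [0.998, 0.069, 0.005], [0.005, 0.004, -1.0]]
wrist_force: [1.0, -0.6, -0.8]
gripper_width: 0.0499
gripper_force: 0.0
```

Call:
play_rows(
  plan=[0.06,-0.02,0,0,0,0.06,0,0,0,0,0.06,0,0,0,0,0.06,0,0,0,0,0.06,0,0,0,0,0.06,0,0,0,0,0.06,0,0,0,0,0.06,0,0,0,0,0.06,0,0,0,0,0.06,0,0,0,0],
)

```text
time: 20.5
tool_pos: [0.4229, 0.3019, 0.1338]
tool_rot: [[-0.064, 0.998, -0.0], [0.998, 0.064, 0.0], [0.0, -0.0, -1.0]]
wrist_force: [0.5, -0.5, 0.5]
gripper_width: 0.06
gripper_force: 0.0
```

Run:
```python
from h import *
p=cam('wrist');cv2.imwrite('pics/w7.png',p['image']); bars(p,1500,.046)
go(.6843,.1108,.13,61.6)
```

```text
blob [254. 119.] 3515 [243  43  24 157] (array([419.7, 361.5]), 93.1, 110.7, 16.1)
blob [416. 142.] 7085 [369  79  97 120] (array([541.7, 359.3]), 86.3, 85.2, 55.1)
tcp [422.9 301.9 133.8] xang 93.7 q7 -0.853 tilt [-0.0001  0.    ]
tool yaw 32.1  shift now-frame mm [-207.5  248.5    3.7]  after-yaw frame [-43.8 320.8   3.8]
```

View pics/w7.png

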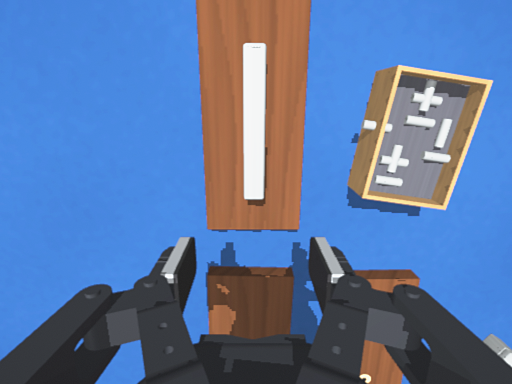

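pull_96 stands at (254,119) on its front, aligned and with no ring showing. Next is pull_64.

Call:
play_rows(
  plan=[0.06,0,0,0,8,0.06,0,0,0,8,0.06,0,0,0,8,0.06,0,0,0,8.1,0.06,-0.0055,0.0401,0,0,0.06,-0.0055,0.0401,0,0,0.06,-0.0055,0.0401,0,0,0.06,-0.0055,0.0401,0,0,0.06,-0.0055,0.0401,0,0,0.06,-0.0055,0.0401,0,0],
)

```text
time: 21.55
tool_pos: [0.6201, 0.1572, 0.1338]
tool_rot: [[0.476, 0.88, -0.0], [0.88, -0.476, 0.0], [0.0, -0.0, -1.0]]
wrist_force: [0.6, 1.2, 0.5]
gripper_width: 0.0598
gripper_force: 0.0
```

Call:
play_rows(
  plan=[0.06,-0.0055,0.0401,0,0,0.06,-0.0055,0.0401,0.008,0,0.06,0,0,0,0,0.06,0,0,0,0,0.06,0,0,0,0,0.06,0,0,0,0,0.06,0,0,0,0,0.06,0,0,0,0,0.06,0,0,0,0,0.06,0,0,0,0],
)

```text
time: 22.55
tool_pos: [0.6841, 0.1107, 0.1258]
tool_rot: [[0.476, 0.88, 0.0], [0.88, -0.476, 0.0], [0.0, -0.0, -1.0]]
wrist_force: [-0.1, 0.3, -0.7]
gripper_width: 0.06
gripper_force: 0.0
```

Run:
```python
from h import *
p=cam('wrist'); bars(p); go(.6843,.1108,.0203,61.6)
```

```text
blob [254. 191.] 1861 [245 144  20  96] (array([686.9, 113.9]), 61.1, 82.0, 15.7)
blob [481. 280.] 4650 [434 200  78 167] (array([818.8, -73.3]), 76.4, 183.3, 64.3)
tcp [684.1 110.6 125.8] xang 61.6 q7 -0.857 tilt [-0.      0.0001]
tool yaw 0.0  shift now-frame mm [2.000e-01 1.000e-01 1.055e+02]  after-yaw frame [2.000e-01 1.000e-01 1.055e+02]
```

Call:
play_rows(
  plan=[0.06,0.002,0.0004,0.02,0.3,0.06,0,0,0.02,0,0.06,0,0,0.02,0,0.06,0,0,0.02,0,0.06,0,0,0.015,0,0.06,0,0,0.0105,0,0.06,0,0,0,0,0.06,0,0,0,0,0.0,0,0,0,0,0.0,0,0,0,0],
)

```text
time: 23.6
tool_pos: [0.6859, 0.1122, 0.0211]
tool_rot: [[0.48, 0.877, 0.001], [0.877, -0.48, 0.0], [0.001, 0.001, -1.0]]
wrist_force: [0.1, 0.3, -0.4]
gripper_width: 0.0319
gripper_force: 0.0
```

Call:
play_rows(
  plan=[0.0,0,0,0,0,0.0,0,0,0,0,0.0,0,0,0,0,0.0,0,0,-0.02,0,0.0,0,0,-0.04,0,0.0,0,0,-0.04,0,0.0,0,0,-0.01,0,0.0,0,0,0,0,0.0,0,0,0,0,0.0,0,0,0,0],
)

```text
time: 24.6
tool_pos: [0.6847, 0.112, 0.1289]
tool_rot: [[0.48, 0.877, -0.002], [0.877, -0.48, -0.0], [-0.001, -0.002, -1.0]]
wrist_force: [0.4, -0.0, -0.3]
gripper_width: 0.0152
gripper_force: 39.3
```

Run:
```python
from h import *
print(bot.state()['gripper_width'])
go(.5559,.1250,.13,94.4)
```

```text
0.015170865005060772
tcp [684.7 112.  128.9] xang 61.3 q7 -0.862 tilt [-0.0022 -0.0003]
tool yaw -33.1  shift now-frame mm [ -50.4 -119.3   -0.8]  after-yaw frame [  22.9 -127.5   -1.1]
```

Call:
play_rows(
  plan=[0.0,0,0,0,-8.3,0.0,0,0,0,-8.3,0.0,0,0,0,-8.3,0.0,0,0,0,-8.2,0.0,-0.0092,-0.0321,0,0,0.0,-0.0092,-0.0321,0,0,0.0,-0.0092,-0.0321,0,0,0.0,-0.0092,-0.0321,0,0,0.0,0,0,0,0,0.0,0,0,0,0],
)

```text
time: 25.6
tool_pos: [0.5599, 0.0652, 0.1298]
tool_rot: [[-0.076, 0.997, -0.001], [0.997, 0.076, -0.0], [-0.0, -0.001, -1.0]]
wrist_force: [1.0, 0.6, -0.5]
gripper_width: 0.015
gripper_force: 39.4
```

Call:
play_rows(
  plan=[0.0,0,0,0,0,0.0,0,0,0,0,0.0,0,0,0,0,0.0,0,0,0,0,0.0,0,0,0,0,0.0,0,0,0,0,0.0,0,0,0,0,0.0,0,0,0,0,0.0,0,0,0,0,0.0,0,0,0,0],
)

```text
time: 26.6
tool_pos: [0.5603, 0.0656, 0.1303]
tool_rot: [[-0.077, 0.997, -0.0], [0.997, 0.077, 0.0], [0.0, -0.0, -1.0]]
wrist_force: [0.5, -0.5, -0.5]
gripper_width: 0.015
gripper_force: 39.4
```

Run:
```python
from h import *
p=cam('wrist');cv2.imwrite('pics/w8.png',p['image']); holes(p); s=bot.state()
go(.5559,.1250,.0383,94.4)
print([ (r,int(p['image'][r,252,1])) for r in range(130,225,1)])
```

```text
hole? px [254.   78.8] 245 world [553.7 159.7] tool [94.3  0.7]
hole? px [ 96.7 114.5] 220 world [430.  123.5] tool [  67.7 -125.4]
hole? px [254.1 160.4] 190 world [558.8  96. ] tool [30.4  0.9]
hole? px [472.6 240.4] 78 world [764.   37.3] tool [-43.9 201. ]
tcp [560.3  65.6 130.3] xang 94.4 q7 -0.326 tilt [0.     0.0001]
tool yaw -0.0  shift now-frame mm [59.5  0.2 92. ]  after-yaw frame [59.5  0.2 92. ]
[(130, 103), (131, 104), (132, 106), (133, 104), (134, 105), (135, 105), (136, 105), (137, 105), (138, 105), (139, 105), (140, 105), (141, 105), (142, 105), (143, 105), (144, 105), (145, 105), (146, 105), (147, 104), (148, 105), (149, 104), (150, 102), (151, 100), (152, 177), (153, 255), (154, 251), (155, 248), (156, 248), (157, 254), (158, 243), (159, 153), (160, 86), (161, 91), (162, 163), (163, 252), (164, 254), (165, 248), (166, 248), (167, 252), (168, 253), (169, 159), (170, 98), (171, 101), (172, 102), (173, 102), (174, 132), (175, 169), (176, 175), (177, 175), (178, 175), (179, 173), (180, 172), (181, 173), (182, 172), (183, 177), (184, 229), (185, 183), (186, 172), (187, 180), (188, 138), (189, 236), (190, 244), (191, 243), (192, 243), (193, 243), (194, 243), (195, 243), (196, 243), (197, 243), (198, 243), (199, 243), (200, 243), (201, 243), (202, 243), (203, 243), (204, 243), (205, 243), (206, 244), (207, 244), (208, 243), (209, 244), (210, 244), (211, 244), (212, 244), (213, 244), (214, 244), (215, 244), (216, 244), (217, 244), (218, 244), (219, 244), (220, 244), (221, 244), (222, 244), (223, 244), (224, 243)]
```

View pics/w8.png

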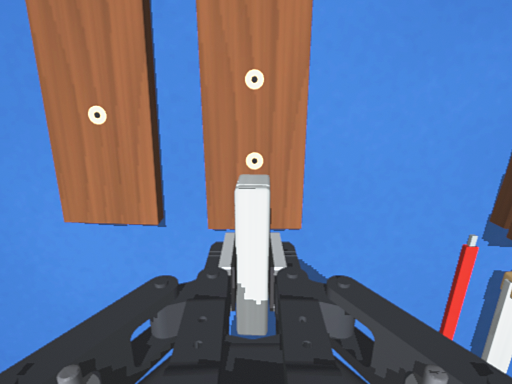

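Run:
```python
from h import *
p=cam('wrist'); s=bot.state()
print(tl(p,(252.5,174.2),s,.0203),tl(p,(252.5,188.3),s,-.0077))
```

```text
[40.6 -0.5] [41.1 -0.6]
```

The holes on front_64 are at (254,79) and (254,160), and the held foot starts at row 174. Both views give a shift of 61.5 mm.

Call:
play_rows(
  plan=[0.0,0.0315,0.0006,0,0,0.0,0.03,0,0.02,0,0.0,0,0,0.02,0,0.0,0,0,0.02,0,0.0,0,0,0.015,0,0.0,0,0,0.01,0,0.0,0,0,0.004,0,0.0,0,0,0.0025,0,0.0,0,0,0,0,0.0,0,0,0,0],
)

```text
time: 27.7
tool_pos: [0.5565, 0.127, 0.0394]
tool_rot: [[-0.076, 0.997, 0.001], [0.997, 0.076, 0.0], [0.0, 0.001, -1.0]]
wrist_force: [-0.8, -0.0, -0.5]
gripper_width: 0.0155
gripper_force: 39.4
```

Call:
play_rows(
  plan=[0.0,0,0,0,0,0.05,0,0,0,0,0.05,0,0,0,0,0.05,0,0,0,0,0.05,0,0,0,0,0.05,0,0,-0.015,0,0.05,0,0,-0.03,0,0.05,0,0,-0.04,0,0.05,0,0,-0.01,0,0.05,-0.04,0,0,0],
)

```text
time: 28.7
tool_pos: [0.5599, 0.0918, 0.1371]
tool_rot: [[-0.083, 0.997, 0.004], [0.997, 0.083, 0.003], [0.002, 0.005, -1.0]]
wrist_force: [0.8, -0.8, -0.5]
gripper_width: 0.0499
gripper_force: 0.0
```

Call:
play_rows(
  plan=[0.06,-0.02,0,0,0,0.06,0,0,0,0,0.06,0,0,0,0,0.06,0,0,0,0,0.06,0,0,0,0,0.06,0,0,0,0,0.06,0,0,0,0,0.06,0,0,0,0,0.06,0,0,0,0,0.06,0,0,0,0],
)

```text
time: 29.7
tool_pos: [0.5608, 0.0672, 0.1338]
tool_rot: [[-0.077, 0.997, -0.0], [0.997, 0.077, 0.0], [0.0, -0.0, -1.0]]
wrist_force: [0.5, 0.6, -0.2]
gripper_width: 0.0601
gripper_force: 0.0
```

Run:
```python
from h import *
p=cam('wrist');cv2.imwrite('pics/w9.png',p['image']); bars(p,1000,.046); holes(p)
go(.4235,-.1304,.13,94.4)
```

```text
blob [254. 121.] 2524 [243  66  23 113] (array([556.7, 128.1]), 93.9, 79.4, 16.1)
blob [500. 322.] 1515 [483 278  29  83] (array([789.3, -28.9]), 109.2, 93.7, 25.0)
hole? px [ 98.6 116.4] 223 world [430.2 123.4] tool [  66.1 -125.9]
hole? px [469.  240.3] 81 world [764.2  37.2] tool [-45.5 200.6]
hole? px [174.2 259.1] 504 world [491.2  -3.4] tool [-65.  -74.8]
hole? px [330.  259.1] 502 world [638.6   7.9] tool [-65.1  73. ]
hole? px [114.  364.8] 297 world [ 425.9 -137.4] tool [-193.7 -150.2]
tcp [560.7  67.2 133.8] xang 94.39 q7 -0.327 tilt [-0.0001  0.0001]
tool yaw -0.01  shift now-frame mm [-186.5 -152.     3.8]  after-yaw frame [-186.4 -152.     3.8]
```

View pics/w9.png

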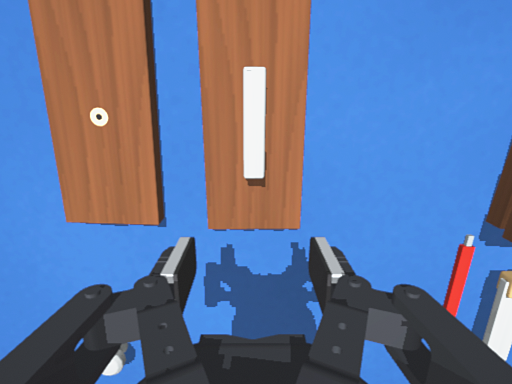

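pull_64 stands at (254,121), aligned with both rings covered. Last is the knob.

Call:
play_rows(
  plan=[0.06,-0.0311,-0.0253,0,0,0.06,-0.0311,-0.0253,0,0,0.06,-0.0311,-0.0253,0,0,0.06,-0.0311,-0.0253,0,0,0.06,-0.0311,-0.0253,0,0,0.06,-0.0311,-0.0253,0.008,0,0.06,0,0,0,0,0.06,0,0,0,0,0.06,0,0,0,0,0.06,0,0,0,0],
)

```text
time: 30.75
tool_pos: [0.4243, -0.1297, 0.1259]
tool_rot: [[-0.078, 0.997, 0.0], [0.997, 0.078, 0.0], [0.0, 0.0, -1.0]]
wrist_force: [0.2, 0.7, 0.4]
gripper_width: 0.0601
gripper_force: 0.0
```

Call:
play_rows(
  plan=[0.06,0,0,0,0,0.06,0,0,0,0,0.06,0,0,0,0,0.06,0,0,0,0,0.06,0,0,0,0,0.06,0,0,0,0,0.06,0,0,0,0,0.06,0,0,0,0,0.06,0,0,0,0,0.06,0,0,0,0],
)

```text
time: 31.75
tool_pos: [0.4237, -0.1305, 0.1258]
tool_rot: [[-0.077, 0.997, -0.0], [0.997, 0.077, 0.0], [0.0, -0.0, -1.0]]
wrist_force: [0.6, 0.2, 0.1]
gripper_width: 0.06
gripper_force: 0.0
```

Run:
```python
from h import *
p=cam('wrist');cv2.imwrite('pics/w10.png',p['image']); bars(p,500,.026); go(.4235,-.1304,.018,94.4)
R=np.array(p['R'])
for d in bot.spot_point(p,'knob')[:1]: print(R@np.array(d['at'])+p['e'],d['conf'])
```

```text
blob [252. 195.] 1136 [234 176  38  39] (array([ 422.7, -127.4]), 138.8, 31.9, 31.2)
blob [330. 259.] 501 [315 237  30  46] (array([ 496.5, -180.2]), 115.9, 49.9, 13.6)
tcp [ 423.7 -130.5  125.8] xang 94.4 q7 0.135 tilt [-0.0001  0.0001]
tool yaw -0.0  shift now-frame mm [ 1.000e-01 -1.000e-01  1.078e+02]  after-yaw frame [ 1.000e-01 -2.000e-01  1.078e+02]
[ 0.4227586  -0.12600654 -0.00137419] 0.72
```

View pics/w10.png

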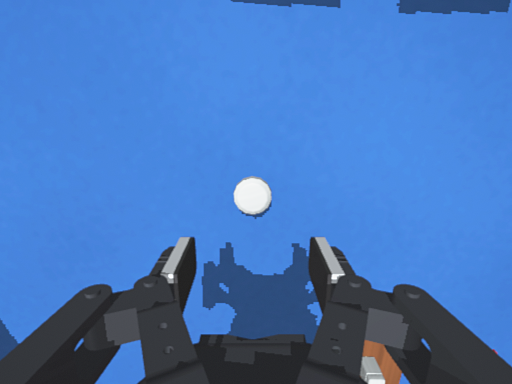

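Call:
play_rows(
  plan=[0.06,0.0012,-0.0005,0.02,0,0.06,0,0,0.02,0,0.06,0,0,0.02,0,0.06,0,0,0.02,0,0.06,0,0,0.015,0,0.06,0,0,0.01,0,0.06,0,0,0.0035,0,0.06,0,0,0,0,0.06,0,0,0,0,0.0,0,0,0,0],
)

```text
time: 32.85
tool_pos: [0.4235, -0.1295, 0.0179]
tool_rot: [[-0.077, 0.997, 0.001], [0.997, 0.077, -0.0], [-0.0, 0.001, -1.0]]
wrist_force: [-0.3, 0.6, 0.5]
gripper_width: 0.0469
gripper_force: 0.0
```

Call:
play_rows(
  plan=[0.0,0,0,0,0,0.0,0,0,0,0,0.0,0,0,0,0,0.0,0,0,-0.02,0,0.0,0,0,-0.04,0,0.0,0,0,-0.04,0,0.0,0,0,-0.01,0,0.0,0,0,0,0,0.0,0,0,0,0,0.0,0,0,0,0],
)

```text
time: 33.85
tool_pos: [0.4225, -0.1292, 0.1261]
tool_rot: [[-0.077, 0.997, -0.002], [0.997, 0.077, 0.001], [0.001, -0.002, -1.0]]
wrist_force: [0.1, -0.1, -1.4]
gripper_width: 0.0301
gripper_force: 39.7
```

Run:
```python
from h import *
s=bot.state();print(s['gripper_width'],s['gripper_force'],s['tool_pos'])
go(.4305,.1207,.13,94.4)
```

```text
0.030081482660384583 39.671228995139245 [ 0.42246082 -0.12915672  0.12610622]
tcp [ 422.5 -129.2  126.1] xang 94.4 q7 0.129 tilt [-0.0019  0.0008]
tool yaw 0.0  shift now-frame mm [248.5  27.2  -3.7]  after-yaw frame [248.5  27.2  -3.9]
```

Call:
play_rows(
  plan=[0.0,0.0397,0.0053,0,0,0.0,0.0397,0.0053,0,0,0.0,0.0397,0.0053,0,0,0.0,0.0397,0.0053,0,0,0.0,0.0397,0.0053,0,0,0.0,0,0,0,0,0.0,0,0,0,0,0.0,0,0,0,0,0.0,0,0,0,0,0.0,0,0,0,0],
)

```text
time: 34.85
tool_pos: [0.4343, 0.0698, 0.1271]
tool_rot: [[-0.075, 0.997, -0.0], [0.997, 0.075, -0.0], [-0.0, -0.0, -1.0]]
wrist_force: [-0.4, 0.3, -0.0]
gripper_width: 0.0299
gripper_force: 39.7
```

Call:
play_rows(
  plan=[0.0,0,0,0,0,0.0,0,0,0,0,0.0,0,0,0,0,0.0,0,0,0,0,0.0,0,0,0,0,0.0,0,0,0,0,0.0,0,0,0,0,0.0,0,0,0,0,0.0,0,0,0,0,0.0,0,0,0,0],
)

```text
time: 35.85
tool_pos: [0.4343, 0.0706, 0.1273]
tool_rot: [[-0.077, 0.997, -0.0], [0.997, 0.077, 0.0], [0.0, -0.0, -1.0]]
wrist_force: [-0.2, 0.7, -0.4]
gripper_width: 0.0295
gripper_force: 39.7
```

Run:
```python
from h import *
p=cam('wrist');cv2.imwrite('pics/w11.png',p['image']); holes(p); go(.4305,.1207,.0353,94.4)
```

```text
hole? px [252.7 133.4] 217 world [430.  123.4] tool [53.  -0.2]
tcp [434.3  70.6 127.3] xang 94.4 q7 -0.368 tilt [-0.0001  0.    ]
tool yaw 0.0  shift now-frame mm [50.2  0.1 92. ]  after-yaw frame [50.2  0.  92. ]
```

View pics/w11.png

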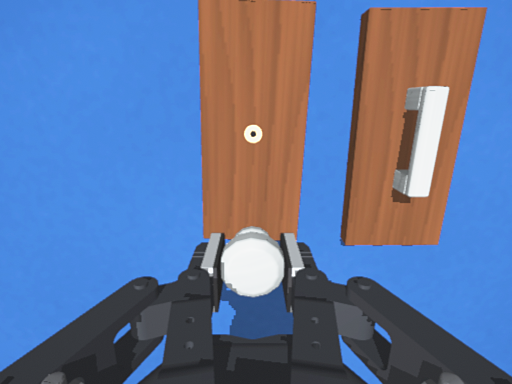

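Run:
```python
from h import *
p=cam('wrist'); s=bot.state(); g=p['image'][...,1].astype(int)
print(g[222:302,252].tolist()); print(g[264,212:292].tolist())
for r in (232,264,297): print(r,tl(p,(252,r),s,-.0087),tl(p,(252,r),s,-.0127))
```

```text
[106, 105, 104, 107, 147, 166, 199, 227, 239, 219, 173, 167, 172, 174, 174, 178, 218, 237, 244, 245, 245, 245, 245, 245, 245, 246, 246, 247, 246, 245, 245, 245, 244, 244, 244, 243, 244, 244, 244, 244, 244, 243, 243, 243, 244, 244, 244, 244, 244, 244, 243, 243, 243, 243, 243, 242, 243, 242, 242, 242, 242, 243, 242, 241, 241, 240, 240, 240, 241, 241, 242, 240, 227, 212, 180, 110, 79, 81, 83, 83]
[174, 131, 62, 49, 51, 45, 34, 34, 74, 128, 151, 153, 223, 247, 245, 245, 246, 246, 245, 244, 244, 244, 244, 244, 244, 244, 244, 244, 244, 244, 244, 244, 244, 244, 244, 243, 243, 243, 243, 243, 243, 243, 243, 243, 243, 243, 243, 243, 244, 244, 244, 244, 244, 244, 244, 244, 244, 244, 244, 244, 244, 244, 243, 241, 238, 232, 226, 223, 223, 224, 226, 196, 108, 43, 38, 46, 49, 49, 59, 136]
232 [20.9 -0.8] [22.7 -0.8]
264 [ 4.5 -0.8] [ 6.9 -0.8]
297 [-13.6  -0.8] [-10.6  -0.8]
```

Call:
play_rows(
  plan=[0.0,0.0259,0.0003,0,0,0.0,0.025,0,0.02,0,0.0,0,0,0.02,0,0.0,0,0,0.02,0,0.0,0,0,0.015,0,0.0,0,0,0.01,0,0.0,0,0,0.004,0,0.0,0,0,0.0025,0,0.0,0,0,0,0,0.0,0,0,0,0],
)

```text
time: 36.95
tool_pos: [0.4311, 0.1214, 0.0363]
tool_rot: [[-0.077, 0.997, 0.001], [0.997, 0.077, 0.0], [0.0, 0.001, -1.0]]
wrist_force: [0.8, 0.7, -0.1]
gripper_width: 0.0299
gripper_force: 39.7
```

Call:
play_rows(
  plan=[0.0,0,0,0,0,0.06,0,0,0,0,0.06,0,0,0,0,0.06,0,0,0,0,0.06,0,0,0,0,0.06,0,0,-0.015,0,0.06,0,0,-0.03,0,0.06,0,0,-0.04,0,0.06,0,0,-0.01,0,0.06,-0.04,0,0,0],
)

```text
time: 37.95
tool_pos: [0.4348, 0.0846, 0.1328]
tool_rot: [[-0.082, 0.997, 0.004], [0.997, 0.082, 0.002], [0.001, 0.004, -1.0]]
wrist_force: [0.8, -1.2, -0.1]
gripper_width: 0.0603
gripper_force: 0.0
```

Call:
play_rows(
  plan=[0.06,-0.02,0,0,0,0.06,0,0,0,0,0.06,0,0,0,0,0.06,0,0,0,0,0.06,0,0,0,0,0.06,0,0,0,0,0.06,0,0,0,0,0.06,0,0,0,0,0.06,0,0,0,0,0.06,0,0,0,0],
)

```text
time: 38.95
tool_pos: [0.4353, 0.0616, 0.1308]
tool_rot: [[-0.077, 0.997, -0.0], [0.997, 0.077, 0.0], [0.0, -0.0, -1.0]]
wrist_force: [0.8, 0.3, 0.5]
gripper_width: 0.0599
gripper_force: 0.0
```

Run:
```python
from h import *
p=cam('wrist');cv2.imwrite('pics/w12.png',p['image']); bars(p,500,.043)
t=cam('top');cv2.imwrite('pics/t12.png',cv2.resize(t['image'][120:300,50:490],None,fx=1.8,fy=1.8,interpolation=cv2.INTER_CUBIC))
for c,st,l in blobs(t,rect(t,0),10,900):
    X=w(t,c,.042)
    if .35<X[0]<.6 and abs(X[1])<.45: print(np.round(c,1),st[4],np.round(X*1e3,1),longax(t,l,.042))
```

```text
blob [422. 126.] 3442 [392  72  56 113] (array([550.9, 127.3]), 94.1, 80.3, 29.1)
blob [252. 124.] 1543 [231 102  44  45] (array([430.1, 122.8]), 4.4, 31.4, 31.2)
blob [174. 259.] 505 [160 237  30  46] (array([372.2,   8.4]), 72.8, 47.3, 12.9)
blob [330. 259.] 504 [315 237  30  46] (array([503.9,  18.5]), 115.9, 47.3, 12.9)
[420.  192.6] 502 [ 556.7 -366.1] (array([ 556.5, -365.5]), 92.6, 150.9, 19.1)
[112.8 204.1] 802 [547.6 348.3] (array([548. , 351.7]), 85.6, 86.7, 62.2)
[207.8 198.1] 264 [556.2 126.2] (array([556.1, 125.8]), 94.3, 80.5, 17.8)
[107.  220.5] 12 [509.4 361.1] (array([509.4, 361.1]), 1.0, 7.2, 4.7)
[407.2 232.3] 49 [ 465.7 -330.7] (array([ 465.6, -331.1]), 107.0, 20.5, 12.2)
[106.7 259.8] 369 [418.8 360.2] (array([418.9, 359.6]), 93.7, 111.6, 17.2)
```

View pics/w12.png

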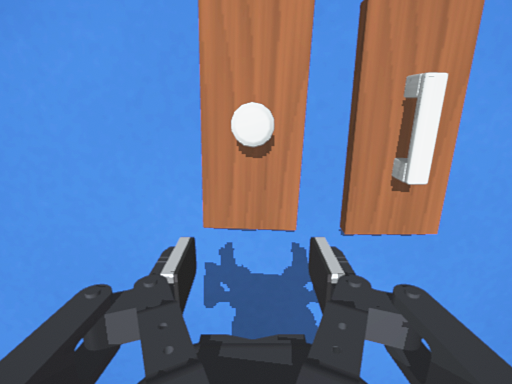

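View pics/t12.png

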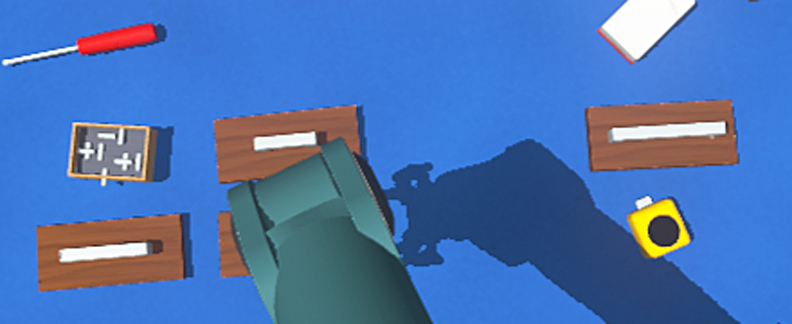

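The knob is at (252,124), within 1 mm of its hole. All three pulls stand aligned on their fronts, and the fronts haven't moved.

```bash
python3 -c "
from plant import bot
print(bot.close_job())"
```

```text
the job is handed in; nothing more can be done
None
```

The job is handed in: all three pulls and the knob stand on their matching fronts, each within about 1 mm of its holes by my wrist-camera measurements, and the verdict was not reported back.

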